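Refit a loose hob knob on its flat stem and shut the gas tap

TASK

A control knob has come off the countertop gas hob and its tap was left part open. Put the loose knob back on the bare stem: press it down gently, never harder than about 25 N, while slowly turning it until it drops fully home, then turn it clockwise until its grip bar lines up with the raised white closed marks and let go. Leave the jar, the tub and the bowl where they are.

Things in the scene. Friction and masses are not known exactly. Their poses are not given: they have to be found in the camera images.
- knob: Loose black knob, 100 to 210 g, upright on the counter. Round skirt 48 mm across, 18 mm high; on it a grip bar 56 mm long (its x), 16 mm thick (its y), from 18 to 48 mm above the underside. Origin: centre of the flat underside, z up. In the underside a blind slot, 20.2 mm along x, 10.2 mm along y, 9 mm deep; a half turn makes no difference.
- tap: The hob's bare tap, fixed (its twin wears a knob and is shut; which side is bare varies). Dark plate 84 mm across, 4 mm high; aluminium collar 54 mm across, 10 mm high. Origin: centre of the plate's underside, 60 mm above the counter, z up. Its x axis runs front to back, through both white closed marks.
- seat (a point): Centre of the top face of the bare tap's collar, 10 mm above tap's origin, on the stem's axis; axes as tap. A knob fully home rests with its slot's bottom on the stem's top: its underside, level, 1.5 to 5.5 mm above this face, 9 mm lower than when it rides misaligned on the stem. Within 6 degrees of the stem's angle it drops over it.
- mark (a point): Top of the front white closed mark on the bare tap's plate, 35.5 mm from the stem's axis and 8 mm above the plate's underside; another stands opposite. Each is a rib 12 x 4 mm. Closed: the knob's bar, either way round, lies along the line through both marks (tap's x).
- stem (a point): On the bare brass stem's axis, 10.5 mm above the collar. Neither height nor angle of the stem is measured: its top stands 0 to 4 mm above this point, its long side 26 to 69 degrees anticlockwise (from above) of closed. 18 x 8 mm in plan. It turns stiffly (0.1 N m), stays where left, has stops 17 degrees clockwise and 92 anticlockwise of closed, and springs down: gives at 3 N, 2.5 mm down at 8 N, then solid.
- hob: Steel countertop gas hob, fixed, 340 mm deep (x), 420 mm wide (y), top 60 mm above the counter. The two taps stand on its front strip (robot side), 130 mm before its centre, 75 mm either side. Burners and pan supports, up to 95 mm above the counter, begin 95 mm behind the taps' axes. Origin: centre of the underside.
- jar: Closed glass jar with steel lid, 80 mm across, 85 mm high; bystander. Origin: centre of the underside.
- tub: Open white plastic tub, 140 x 120 mm, 75 mm high; bystander. Origin: centre of the underside.
- bowl: Steel mixing bowl, 170 mm across, 80 mm high; bystander. Origin: centre of the underside.
There are look-alikes about, which are no part of the job. What is shaped like the knob but orange is not meant.

How it is judged (in metres and radians):
On the way, in this order (a step that is already met when the one before it is completed fails the run):
1. the knob is fully home on the bare stem, the tap still open (z of knob in the frame of seat below 0.0065 m and horizontal distance between knob and seat below 0.003 m and angle between knob's own z axis and vertical below 0.08 rad), for 0.2 s.
2. the home knob is turned until its bar lines up with the closed marks (z of knob in the frame of seat below 0.0065 m and horizontal distance between knob and seat below 0.003 m and angle between the x axis of knob and the x axis of tap, either way round below 0.15 rad), for 0.1 s.
At the end, for the whole second after the job is handed in: The knob is released and at rest, fully home on the bare tap's stem (underside less than 6.5 mm above the collar's top, centred within 3 mm, upright within 4.5 degrees), its bar within 8.5 degrees of the closed marks' line (all of step 2 and angle between knob's own z axis and vertical below 0.08 rad and linear speed of knob below 0.01 m/s and contact force between knob and the fingers below 0.1 N); the robot touches nothing.
It fails at once if the knob is pressed or forced on the tap with more than 25 N (contact force between knob and tap above 25 N).
It fails at once if the jar, tub or bowl is moved by more than 2 cm (distance of any of jar, tub, bowl from where it was at the start of the episode above 0.02 m).
It also fails if it takes over 61 s, if anything falls off the work surface, if the arm or the gripper's body presses on something with over 40 N, if the wrist force passes 120 N, or if a joint passes its speed limit or range.

ROBOT

A 6-joint arm with a two-finger parallel gripper is mounted at the origin on the work surface. World frame = base frame: x ahead of the robot, y to its left, z up, the work surface at z = 0. Lengths are in mm, angles in rad, forces in N, time in s.
With the tool pointing down it reaches from about 275 to 750 mm from the base axis. Payload 10.2 kg.
Tool frame: the origin (TCP) lies midway between the tips of the shut fingers; the grasp point (between the pads) lies 19 mm behind it; z points along the fingers, y is the line along which they close (so a half turn about z gives the same grasp; the last joint's range is limited). The gripper opens to 85 mm and grips with 20 to 120 N. Pads are 22 mm wide; open, the fingers measure 114 mm over their backs; the gripper's body (76 mm by 85 mm) begins 54 mm behind the grasp point. The pads swing forward as they close: fully open they stand 13 mm farther back than shut.
Start: joints at [0.9, 0.313, 1.498, -0, 1.331, -0.223], TCP at [227.329, 473.236, 203.394] pointing down, gripper open.
Joint ranges: [-2.94, 2.94], [-0.97, 2.17], [0.19, 2.56], [-1.23, 4.37], [0.02, 3.11], [-2.88, 2.88]. Speed limits (rad/s): [2.39, 2.39, 3.01, 3.14, 3.14, 3.14].

INTERFACE

Orientations are given as a unit quaternion [w, x, y, z].
In Python, from rig import sense, capture, finish_job, find_in, place_of gives the robot as it stands. The module is installed in compiled form; this text tells all that it offers.
- The arm moves only by the shell command python3 -m jog 'ROWS' [FORCE]. ROWS is JSON, a list of rows, each an object of numbers: "tx", "ty", "tz": the shift along the tool's x, y, z in mm; "ax", "ay", "az": the turn, a rotation vector about the tool's x, y, z in rad; "jaw": the closure, from -1 (fully open) to 1 (shut), so that 0 is half open. In form: [{"tx": .., "ty": .., "tz": .., "ax": .., "ay": .., "az": .., "jaw": ..}, ...]. A call has 1 to 5 rows; each row shifts and turns the commanded pose from where the row before left it, along the tool's axes as they then stand; what a row does not reach is not made up. A row lasts 1/8 s, in which the tool goes at most 62.5 mm and 10.7 degrees, less where a joint would pass 70% of its speed; a pose out of reach is approached as far as the arm can. A call with a gripper value outside its range is refused whole. The fingers move at their own pace and stop on an object; FORCE is the grip in N (left out, the last holds). Time passes only in rows, so rows that do not move let the fingers close. It gives the time, the measured TCP pose, the force, the opening and the grip force at its end, in the units of the state.
- sense(): the state, without advancing time (a new reading comes with each control period).
- capture(name): name is "side" or "top" or "wrist"; returns a dict with "color" (400x640x3 uint8, red, green, blue), "depth" (400x640 float32, mm along the optical axis (not along the pixel's ray), 0 where there is no reading), "fx", "fy", "cx", "cy" (pixels), "camera_from_world" (4x4, takes a point from world to camera coordinates); the wrist camera has in their place "mount" (4x4, takes a point from camera to tool coordinates, whose origin is the TCP and whose axes are the flange's). Camera axes: x right, y up, looking along -z (the intrinsics and any distortion apply to the point x, -y, -z); pixel columns grow to the right and rows downward; lengths in mm; the calibration is good to about 2 mm. A picture is of the moment at which its call begins: read the wrist's pose just before it.
- finish_job(): hands the job in; it is judged then, once.
Trained networks look in the newest picture that a camera, given by its name, has taken for a name from the list of things; names that differ only in an ending like _2 or _b are one class to them, and where a whole thing is asked for, a point or a joint stands for the part that bears it (a point fixed in the world has none). Each returns a list of dicts, best first, with "conf" (0 to 1); they miss things now and then, are a little off and sometimes report something else, mostly with a low value. They report only what shows in the picture. A call takes as long as a camera call. They do not tell look-alikes from the thing itself.
- find_in(query, camera): "centre" ([column, row] in pixels, amid what is visible of it).
- place_of(query, camera): "centre" ([column, row] in pixels: a listed point, or the origin of a listed thing).
The state is a dict: "time_s": time; "joints": joint angles; "dq": joint speeds; "tau": joint torques, N m; "eef_pos": TCP position; "ee_rot": TCP orientation; "force": force on the tool from outside, world axes, zero at the start; "wrist_torque": the same for the moment, N m; "grip_width": opening from 0.0 (shut) to 1.0 (fully open); "grip_force": force on a finger pad.
Only numpy, scipy, OpenCV 4.12 (cv2) and the standard library are available. Lean on these libraries where they do the work, as an engineer would, in place of code of your own. Each camera call takes 0.05 s, during which the arm holds its last target. There are 200 camera calls.

## Working session

There is one attempt and no reset: what is moved stays moved. The work goes in short steps, Python scripts to look and compute and a shell command to move; the robot and the scene stay as the last step left them, time stands still between calls to the robot, and variables do not carry over. Pictures are saved under pics/ and viewed, at most 10 in all, crops included, and the job is handed in when it is done.

```bash
mkdir -p pics; cat > h.py <<'E'
import numpy as np, cv2
from scipy.spatial.transform import Rotation as R
from rig import sense, capture, find_in, place_of
def toolT(s):
    T=np.eye(4); q=s["ee_rot"]; T[:3,:3]=R.from_quat([q[1],q[2],q[3],q[0]]).as_matrix(); T[:3,3]=s["eef_pos"]; return T
def wfc(c,s=None):
    return np.linalg.inv(np.array(c["camera_from_world"])) if "camera_from_world" in c else toolT(s)@np.array(c["mount"])
def ray(c,px,s=None):
    T=wfc(c,s); d=np.array([(px[0]-c["cx"])/c["fx"],-(px[1]-c["cy"])/c["fy"],-1]); return T[:3,3],T[:3,:3]@d
def at_z(c,px,z,s=None):
    o,d=ray(c,px,s); return o+d*(z-o[2])/d[2]
def at_d(c,px,s=None):
    o,d=ray(c,px,s); D=c["depth"][int(px[1])-1:int(px[1])+2,int(px[0])-1:int(px[0])+2]; return o+d*np.median(D)
def save(c,n): cv2.imwrite("pics/"+n+".png",c["color"][:,:,::-1])
E
python3 - <<'E'
from h import *
np.set_printoptions(precision=1,suppress=True)
s=sense(); print(s)
for n in ["top","side"]:
    c=capture(n); save(c,n+"0")
    print(n,[k for k in c],wfc(c)[:3,3])
    for q in ["knob","tap","seat","mark","stem","hob"]:
        for f in (find_in,place_of):
            try:
                for r in f(q,n)[:4]: print(q,f.__name__,np.round(r["centre"],1),round(r["conf"],2),at_d(c,r["centre"]))
            except Exception as e: print(q,f.__name__,e)
E
```

```text
{'time_s': 0.0, 'joints': array([ 0.9,  0.3,  1.5, -0. ,  1.3, -0.2]), 'dq': array([ 0.,  0., -0., -0., -0., -0.]), 'tau': array([  0. , -41.2, -26. ,  -0. ,   0. ,   0. ]), 'eef_pos': array([227.1, 473. , 202.8]), 'ee_rot': array([-0. ,  0.2,  1. , -0. ]), 'force': array([-0.3,  0.7,  0.7]), 'wrist_torque': array([-0.,  0., -0.]), 'grip_force': 0.0, 'grip_width': 0.9995708764690596}
top ['color', 'depth', 'fx', 'fy', 'cx', 'cy', 'camera_from_world'] [ 418.    77.6 1407.4]
knob call [398.1 205.2] 0.64 [ 551.2 -262.7   40.9]
knob call [391.4 228.9] 0.62 [ 463.4 -240.6   15.4]
knob call [420.1 236.5] 0.55 [ 433.9 -344.3   31.3]
knob call [420.7 236.4] 0.63 [ 434.2 -346.6   31.4]
knob call [393.6 231.1] 0.42 [ 454.2 -241.7   45.3]
knob call [396.9 203.5] 0.41 [ 560.2 -264.4   16.4]
knob call [322.  219.1] 0.33 [499.   24.7  63.4]
tap call [317.4 207.5] 0.62 [541.1  41.5  69.6]
tap call [320.5 209.3] 0.82 [533.5  30.6  81.3]
seat call [319.6 209.2] 0.96 [534.   33.8  79.6]
seat call [316.9 208. ] 0.75 [539.2  43.4  71.1]
seat call [398.6 163. ] 0.55 [ 720.9 -279.4    2.7]
mark call [319.
[... 764 characters left out ...]
.4 -288.8   16.4]
tap call [311.3 205.8] 0.76 [532.4  25.   68.7]
tap call [308.2 205.8] 0.87 [522.5  27.5  67.6]
seat call [313.2 203.1] 0.82 [539.6  30.4  74.7]
seat call [312.3 204. ] 0.92 [536.3  28.6  72.9]
seat call [342.8 193.4] 0.34 [646.6  68.   58.9]
mark call [309.9 201.5] 0.55 [530.5  43.5  68.8]
mark call [389.7 282.5] 0.27 [ 730.8 -257.6    3.9]
mark call [301.1 205.9] 0.7 [499.7  34.   63.5]
mark call [310.8 198.6] 0.39 [535.1  53.9  70.4]
stem call [313.3 205.3] 0.74 [539.1  25.5  69.3]
stem call [312.  202.5] 0.87 [535.5  29.1  80.3]
hob call [349.4 193.6] 0.57 [668.2  62.7  59.9]
hob call [343.  194.4] 0.67 [645.9  61.7  61.3]
hob call [277.9 112.3] 0.25 [473.3 503.5  70.1]
```

```bash
python3 - <<'E'
import cv2
a=cv2.imread("pics/top0.png"); b=cv2.imread("pics/side0.png")
cv2.imwrite("pics/a.png",cv2.resize(a[100:300,220:487],(800,600),interpolation=cv2.INTER_CUBIC))
cv2.imwrite("pics/b.png",cv2.resize(b[180:350,240:467],(800,600),interpolation=cv2.INTER_CUBIC))
E
```

```text
(no output)
```

View pics/a.png

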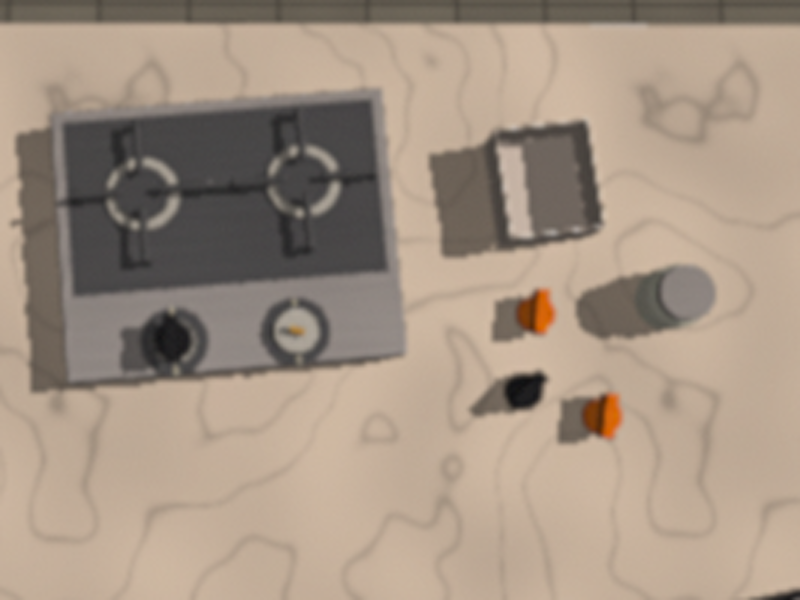

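View pics/b.png

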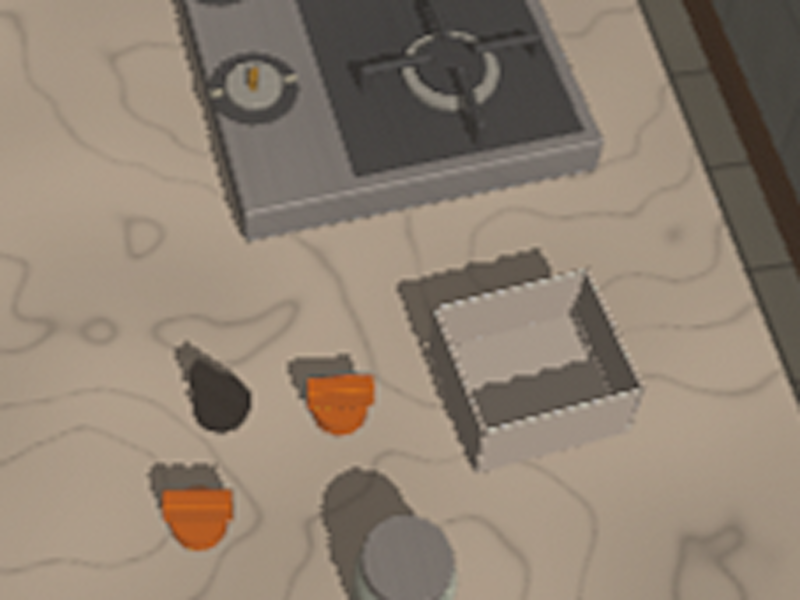

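```bash
cat >> h.py <<'E'
def go(x,y,z):
    s=sense(); T=toolT(s); d=T[:3,:3].T@(np.array([x,y,z])-T[:3,3]); 
    print("pos",T[:3,3],"xaxis yaw",np.degrees(np.arctan2(T[1,0],T[0,0])),"shift in tool",d,"rows",np.linalg.norm(d)/62.5,"t",s["time_s"])
E
python3 - <<'E'
from h import *
np.set_printoptions(precision=2,suppress=True)
s=sense(); c=capture("wrist"); print(toolT(s)); print(np.array(c["mount"])); print(c["fx"],c["cx"],c["cy"]); 
T=wfc(c,s); print("cam",T)
go(470,35,260)
E
```

```text
[[ -0.9    0.43   0.   227.34]
 [  0.43   0.9   -0.   473.25]
 [ -0.    -0.    -1.   203.37]
 [  0.     0.     0.     1.  ]]
[[  -0.      0.96    0.29   73.8 ]
 [   1.      0.     -0.     -0.77]
 [  -0.      0.29   -0.96 -170.46]
 [   0.      0.      0.      1.  ]]
302.0090241150728 318.79428251042174 203.8964228740337
cam [[  0.43  -0.86  -0.26 160.47]
 [  0.9    0.41   0.12 504.5 ]
 [  0.    -0.29   0.96 373.84]
 [  0.     0.     0.     1.  ]]
pos [227.31 473.23 203.38] xaxis yaw 154.34375675097124 shift in tool [-408.5  -289.95  -56.61] rows 8.066059353577984 t 1.35
```

```bash
python3 -c "
from h import *
go(530,35,160)"
```

```text
pos [227.31144989 473.22666964 203.38366395] xaxis yaw 154.34375675097124 shift in tool [-462.58645332 -263.96274975   43.38841542] rows 8.549827445557998 t 1.35
```

```bash
python3 -m jog '[{"tx":-51.4,"ty":-29.3},{"tx":-51.4,"ty":-29.3},{"tx":-51.4,"ty":-29.3},{"tx":-51.4,"ty":-29.3},{"tx":-51.4,"ty":-29.3}]' && python3 -m jog '[{"tx":-51.4,"ty":-29.3,"tz":10},{"tx":-51.4,"ty":-29.3,"tz":10},{"tx":-51.4,"ty":-29.3,"tz":10},{"tx":-51.4,"ty":-29.3,"tz":10},{}]' && python3 - <<'E'
from h import *
np.set_printoptions(precision=1,suppress=True)
go(530,35,160)
s=sense(); c=capture("wrist"); save(c,"w1")
for q in ["tap","seat","mark","stem"]:
    for r in place_of(q,"wrist")[:3]:
        z={"tap":60,"seat":70,"mark":68,"stem":80.5}[q]
        print(q,np.round(r["centre"],1),round(r["conf"],2),at_z(c,r["centre"],z,s),at_d(c,r["centre"],s))
E
```

```text
schema error: expected keys tx, ty, tz, ax, ay, az, jaw
```

```bash
python3 -m jog '[{"tx":-51.4,"ty":-29.3,"tz":0,"ax":0,"ay":0,"az":0,"jaw":-1},{"tx":-51.4,"ty":-29.3,"tz":0,"ax":0,"ay":0,"az":0,"jaw":-1},{"tx":-51.4,"ty":-29.3,"tz":0,"ax":0,"ay":0,"az":0,"jaw":-1},{"tx":-51.4,"ty":-29.3,"tz":0,"ax":0,"ay":0,"az":0,"jaw":-1},{"tx":-51.4,"ty":-29.3,"tz":0,"ax":0,"ay":0,"az":0,"jaw":-1}]' && python3 -m jog '[{"tx":-51.4,"ty":-29.3,"tz":10,"ax":0,"ay":0,"az":0,"jaw":-1},{"tx":-51.4,"ty":-29.3,"tz":10,"ax":0,"ay":0,"az":0,"jaw":-1},{"tx":-51.4,"ty":-29.3,"tz":10,"ax":0,"ay":0,"az":0,"jaw":-1},{"tx":-51.4,"ty":-29.3,"tz":10,"ax":0,"ay":0,"az":0,"jaw":-1},{"tx":0,"ty":0,"tz":0,"ax":0,"ay":0,"az":0,"jaw":-1}]' && python3 - <<'E'
from h import *
np.set_printoptions(precision=1,suppress=True)
go(530,35,160)
s=sense(); c=capture("wrist"); save(c,"w1")
np.savez("w1.npz",d=c["depth"],col=c["color"],T=wfc(c,s),k=[c["fx"],c["fy"],c["cx"],c["cy"]])
for q in ["tap","seat","mark","stem"]:
    for r in place_of(q,"wrist")[:3]:
        z={"tap":60,"seat":70,"mark":68,"stem":80.5}[q]
        print(q,np.round(r["centre"],1),round(r["conf"],2),at_z(c,r["centre"],z,s),at_d(c,r["centre"],s))
E
```

```text
time_s: 1.98
eef_pos: [396.4, 228.2, 203.6]
ee_rot: [0.0, 0.222, 0.975, 0.0]
force: [0.7, 0.9, 0.1]
grip_width: 1.002
grip_force: 0.0
time_s: 2.6
eef_pos: [531.1, 32.3, 162.1]
ee_rot: [-0.001, 0.224, 0.975, -0.0]
force: [-0.0, 0.0, 0.2]
grip_width: 1.001
grip_force: 0.0
pos [531.1  32.3 162.1] xaxis yaw 154.09365283343888 shift in tool [2.2 2.  2.2] rows 0.058391529427670924 t 2.6
tap [324.6 195.9] 0.73 [533.2  36.3  60. ] [530.1  37.6  72.6]
tap [ 23.1 361.7] 0.71 [ 559.1 -349.7   60. ] [ 571.2 -403.    24.9]
seat [323.1 202.4] 0.73 [535.6  33.5  70. ] [532.2  35.   82.8]
mark [304.7 167. ] 0.56 [499.7  32.8  68. ] [499.8  32.7  67.3]
stem [325.  203.3] 0.88 [534.3  35.8  80.5] [533.8  36.   82.3]
```

View pics/w1.png

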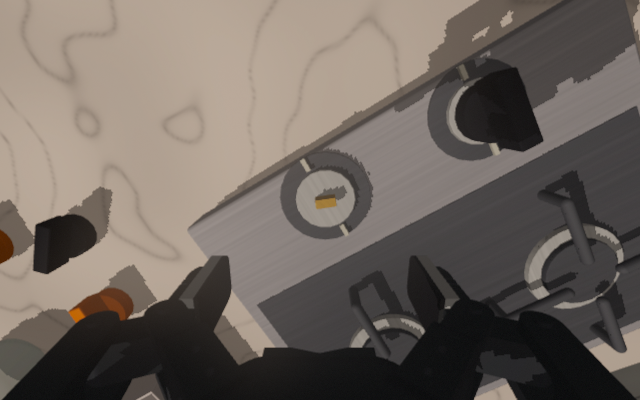

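```bash
python3 - <<'E'
from h import *
np.set_printoptions(precision=1,suppress=True)
f=np.load("w1.npz"); col=f["col"]; D=f["d"]; T=f["T"]; fx,fy,cx,cy=f["k"]
def P(u,v,z):
    d=np.stack([(u-cx)/fx,-(v-cy)/fy,-np.ones_like(u)],-1)@T[:3,:3].T; return T[:3,3]+d*((z-T[2,3])/d[...,2])[...,None]
hsv=cv2.cvtColor(col,cv2.COLOR_RGB2HSV); H,S,V=[hsv[...,i].astype(float) for i in range(3)]
roi=np.zeros(H.shape,bool); roi[150:245,275:378]=1
v,u=np.nonzero(roi); u=u.astype(float); v=v.astype(float)
hz=(T[:3,3]+np.stack([(u-cx)/fx,-(v-cy)/fy,-np.ones_like(u)],-1)@T[:3,:3].T*D[roi][:,None])
m=np.abs(hz[:,2]-70)<2.
print("stem top z", np.percentile(hz[(S[roi]>110),2],[10,50,90]), (S[roi]>110).sum())
# collar mask: low sat bright
cm=roi&(S<60)&(V>120); print(hsv[215,320],hsv[200,305],hsv[202,328],hsv[165,306],hsv[180,290])
n,l,st,ct=cv2.connectedComponentsWithStats(cm.astype(np.uint8))
for i in range(1,n):
    if st[i,4]>8: print(i,st[i],ct[i])
E
python3 -c "
import cv2
a=cv2.imread('pics/w1.png');cv2.imwrite('pics/w1c.png',cv2.resize(a[150:246,270:385],(719,600),interpolation=cv2.INTER_NEAREST))"
```

```text
stem top z [79.  82.5 83.3] 212
[ 16  28 156] [ 17  26 157] [ 19 161 158] [ 19  40 171] [10 26 87]
1 [275 150  22  14 166] [282.2 154.3]
2 [ 275  150  103   95 2721] [333.9 212. ]
3 [300 159  11  13  70] [304.8 165. ]
4 [ 296  171   59   56 2153] [323.9 198.6]
```

View pics/w1c.png

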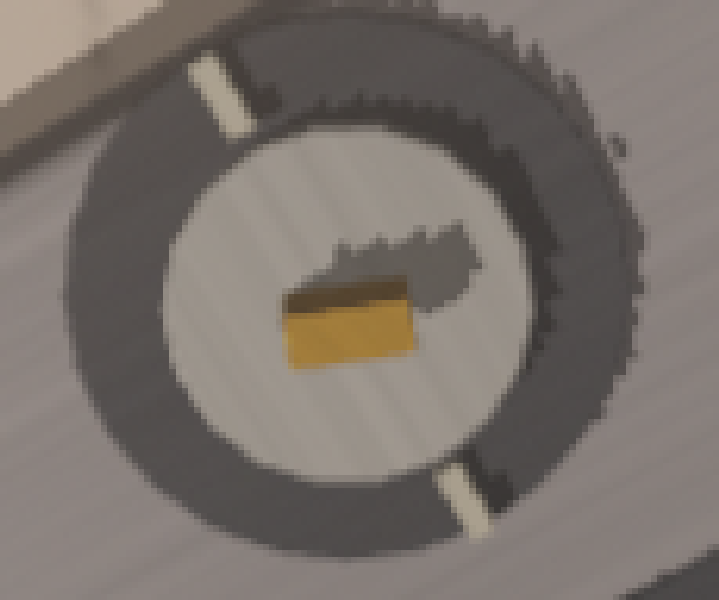

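```bash
cat > tapfit.py <<'E'
from h import *
np.set_printoptions(precision=1,suppress=True)
f=np.load("w1.npz"); col=f["col"]; T=f["T"]; fx,fy,cx,cy=f["k"]
def P(u,v,z):
    u=np.asarray(u,float);v=np.asarray(v,float)
    d=np.stack([(u-cx)/fx,-(v-cy)/fy,-np.ones_like(u)],-1)@T[:3,:3].T; return (T[:3,3]+d*((z-T[2,3])/d[...,2])[...,None])[...,:2]
hsv=cv2.cvtColor(col,cv2.COLOR_RGB2HSV); S=hsv[...,1]; V=hsv[...,2]
roi=np.zeros(S.shape,np.uint8); roi[150:245,275:378]=1
n,l,st,ct=cv2.connectedComponentsWithStats(((S<60)&(V>120)&(roi>0)).astype(np.uint8))
hull=cv2.convexHull(cv2.findContours((l==4).astype(np.uint8),0,cv2.CHAIN_APPROX_NONE)[0][0])[:,0]
def circ(p):
    A=np.c_[2*p,np.ones(len(p))]; x=np.linalg.lstsq(A,(p**2).sum(1),rcond=None)[0]; return x[:2],np.sqrt(x[2]+x[:2]@x[:2])
print("collar",circ(P(hull[:,0],hull[:,1],70)))
sm=((S>120)&(V>125)&(roi>0)).astype(np.uint8)
v,u=np.nonzero(sm); p=P(u,v,82.3); r=cv2.minAreaRect(p.astype(np.float32)); print("stem",len(u),r,p.mean(0))
w,E=np.linalg.eigh(np.cov(p.T)); e=E[:,1]; print("stem angle",np.degrees(np.arctan2(e[1],e[0]))%180, np.sqrt(12*w))
m1=P(270+222/6.25-.5,150+96/6.25-.5,68); m2=P(270+465/6.25-.5,150+501/6.25-.5,68)
d=m2-m1; print("marks",m1,m2,np.linalg.norm(d),(m1+m2)/2,"x axis deg",np.degrees(np.arctan2(d[1],d[0])))
E
python3 tapfit.py; python3 -c "
from h import *
go(462,-245,160)"
```

```text
collar (array([533.6,  36.2]), np.float64(26.481638501154663))
stem 166 ((533.4356079101562, 36.465606689453125), (17.03232192993164, 7.522316932678223), 72.60923767089844) [533.5  36.4]
stem angle 72.81844217485839 [ 7.6 17.1]
marks [498.2  33.9] [568.7  39.3] 70.78465466134966 [533.5  36.6] x axis deg 4.3723262662285345
pos [529.7774963   36.33635306 163.83356594] xaxis yaw 154.4316107449505 shift in tool [ -60.27953268 -283.03827631    3.78693362] rows 4.630573287222864 t 2.85
```

```bash
python3 -m jog '[{"tx":-12,"ty":-56.6,"tz":0,"ax":0,"ay":0,"az":0,"jaw":-1},{"tx":-12,"ty":-56.6,"tz":0,"ax":0,"ay":0,"az":0,"jaw":-1},{"tx":-12,"ty":-56.6,"tz":0,"ax":0,"ay":0,"az":0,"jaw":-1},{"tx":-12,"ty":-56.6,"tz":0,"ax":0,"ay":0,"az":0,"jaw":-1},{"tx":-12,"ty":-56.6,"tz":0,"ax":0,"ay":0,"az":0,"jaw":-1}]' && python3 -m jog '[{"tx":0,"ty":0,"tz":0,"ax":0,"ay":0,"az":0,"jaw":-1},{"tx":0,"ty":0,"tz":0,"ax":0,"ay":0,"az":0,"jaw":-1},{"tx":0,"ty":0,"tz":0,"ax":0,"ay":0,"az":0,"jaw":-1}]' && python3 - <<'E'
from h import *
np.set_printoptions(precision=1,suppress=True)
go(462,-245,160)
s=sense(); c=capture("wrist"); save(c,"w2")
np.savez("w2.npz",d=c["depth"],col=c["color"],T=wfc(c,s),k=[c["fx"],c["fy"],c["cx"],c["cy"]])
for r in place_of("knob","wrist")[:3]: print(np.round(r["centre"],1),round(r["conf"],2),at_z(c,r["centre"],0,s))
for r in find_in("knob","wrist")[:3]: print(np.round(r["centre"],1),round(r["conf"],2),at_d(c,r["centre"],s))
a=c["color"][:,:,::-1]; cv2.imwrite("pics/w2x.png",cv2.resize(a[60:360,120:520],(800,600)))
E
```

```text
time_s: 3.48
eef_pos: [461.4, -246.6, 164.1]
ee_rot: [0.001, 0.221, 0.975, -0.0]
force: [1.4, 0.8, -0.0]
grip_width: 1.002
grip_force: 0.0
time_s: 3.85
eef_pos: [462.2, -244.3, 163.6]
ee_rot: [0.0, 0.221, 0.975, 0.0]
force: [0.9, 0.1, -0.6]
grip_width: 1.002
grip_force: 0.0
pos [ 462.2 -244.3  163.6] xaxis yaw 154.47189324953388 shift in tool [-0.1 -0.7  3.6] rows 0.05908385366836739 t 3.85
[334.  262.3] 0.95 [ 561.4 -271.9    0. ]
[311.1 183.1] 0.83 [ 459.9 -253.7    0. ]
[221.7 193.7] 0.6 [ 427.  -351.4    0. ]
[333.6 268.3] 0.87 [ 543.6 -266.8   48.1]
[216.4 194.8] 0.8 [ 422.7 -344.    31.4]
[309.9 185.8] 0.78 [ 452.4 -250.1   48.5]
```

View pics/w2x.png

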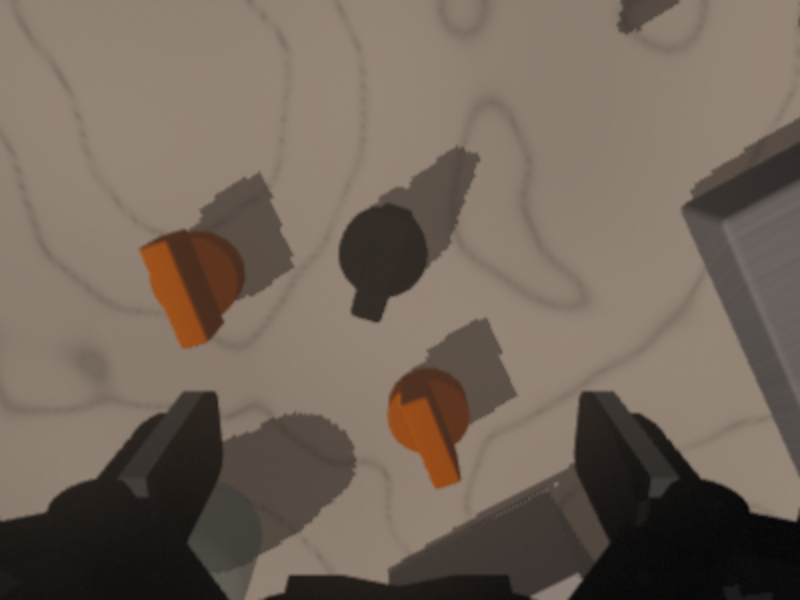

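```bash
cat > knobfit.py <<'E'
from h import *
import sys
np.set_printoptions(precision=1,suppress=True)
def fit(fn,z0=0):
    f=np.load(fn); D=f["d"]; T=f["T"]; fx,fy,cx,cy=f["k"]
    v,u=np.mgrid[0:400,0:640]; d=np.stack([(u-cx)/fx,-(v-cy)/fy,-np.ones(u.shape)],-1)@T[:3,:3].T
    return T[:3,3]+d*D[...,None], f["col"], D, d, T
E
python3 - <<'E'
from knobfit import *
X,col,D,d,T=fit("w2.npz")
V=col.max(-1)
roi=np.zeros(V.shape,bool); roi[150:230,275:345]=1
bar=roi&(V<75)&(np.abs(X[...,2]-48)<4)
p=X[bar]; print(len(p),np.median(p[:,2]),np.percentile(p[:,2],[5,95]))
q=(T[:3,3]+d*((48-T[2,3])/d[...,2])[...,None])[bar][:,:2]
print(cv2.minAreaRect(q.astype(np.float32)),q.mean(0))
w,E=np.linalg.eigh(np.cov(q.T)); e=E[:,1]; print("bar ang",np.degrees(np.arctan2(e[1],e[0]))%180,np.sqrt(12*w))
sk=roi&(V<75)&(np.abs(X[...,2]-18)<3); s=X[sk]; print("skirt",len(s),s.min(0),s.max(0),s.mean(0))
dark=roi&(V<60)
g=(T[:3,3]+d*((0-T[2,3])/d[...,2])[...,None])
v,u=np.nonzero(dark); print(len(u),u.min(),u.max(),v.min(),v.max())
E
```

```text
885 47.6997142389875 [46.1 49. ]
((459.17633056640625, -253.16966247558594), (15.92053508758545, 55.542327880859375), 46.396121978759766) [ 458.6 -252.6]
bar ang 136.72017635423646 [15.8 55.1]
skirt 774 [ 435.8 -276.7   15.5] [ 483.7 -230.    20.5] [ 459.1 -253.7   17.9]
1721 290 333 162 220
```

```bash
python3 -m jog '[{"tx":0,"ty":0,"tz":30,"ax":0,"ay":0,"az":0.157,"jaw":-1},{"tx":0,"ty":0,"tz":30,"ax":0,"ay":0,"az":0.157,"jaw":-1},{"tx":0,"ty":0,"tz":0,"ax":0,"ay":0,"az":0,"jaw":-1},{"tx":0,"ty":0,"tz":0,"ax":0,"ay":0,"az":0,"jaw":-1}]' && python3 -c "
from h import *
go(459.2,-253.2,60)
s=sense(); c=capture('wrist'); save(c,'w3'); np.savez('w3.npz',d=c['depth'],col=c['color'],T=wfc(c,s),k=[c['fx'],c['fy'],c['cx'],c['cy']])
from knobfit import *
X,col,D,d,T=fit('w3.npz'); V=col.max(-1)
bar=(V<75)&(np.abs(X[...,2]-48)<4)&(np.hypot(X[...,0]-459,X[...,1]+253)<35)
q=(T[:3,3]+d*((48-T[2,3])/d[...,2])[...,None])[bar][:,:2]
print(cv2.minAreaRect(q.astype(np.float32)),q.mean(0))
"
```

```text
time_s: 4.5
eef_pos: [462.3, -246.0, 104.6]
ee_rot: [0.001, 0.37, 0.929, -0.0]
force: [0.4, -0.4, 0.9]
grip_width: 0.998
grip_force: 0.0
pos [ 462.27358219 -246.03254286  104.60602439] xaxis yaw 136.54738844199588 shift in tool [-2.62475436 -7.31913229 44.61006308] rows 0.72452211207559 t 4.5
((459.16241455078125, -252.7587432861328), (15.764656066894531, 55.10161590576172), 46.65926742553711) [ 458.3 -251.7]
```

```bash
python3 -m jog '[{"tx":-2.6,"ty":-7,"tz":20,"ax":0,"ay":0,"az":0,"jaw":-1},{"tx":0,"ty":0,"tz":33,"ax":0,"ay":0,"az":0,"jaw":-1},{"tx":0,"ty":0,"tz":30,"ax":0,"ay":0,"az":0,"jaw":-0.3},{"tx":0,"ty":0,"tz":0,"ax":0,"ay":0,"az":0,"jaw":0.2},{"tx":0,"ty":0,"tz":0,"ax":0,"ay":0,"az":0,"jaw":0.2}]' 40 && python3 -m jog '[{"tx":0,"ty":0,"tz":0,"ax":0,"ay":0,"az":0,"jaw":1},{"tx":0,"ty":0,"tz":0,"ax":0,"ay":0,"az":0,"jaw":1},{"tx":0,"ty":0,"tz":0,"ax":0,"ay":0,"az":0,"jaw":1},{"tx":0,"ty":0,"tz":0,"ax":0,"ay":0,"az":0,"jaw":1}]' 40
```

```text
time_s: 5.18
eef_pos: [459.6, -253.4, 22.1]
ee_rot: [0.001, 0.371, 0.928, -0.0]
force: [0.7, -0.5, -0.4]
grip_width: 0.404
grip_force: 0.0
time_s: 5.68
eef_pos: [458.8, -252.7, 20.5]
ee_rot: [0.0, 0.372, 0.928, -0.0]
force: [-0.5, -0.1, -0.0]
grip_width: 0.001
grip_force: 0.0
```

```bash
python3 -c "
from h import *
print(sense()['grip_width'],sense()['grip_force'])
s=sense(); c=capture('wrist'); save(c,'w4')
"
```

```text
0.0011061033752737606 0.0
```

View pics/w4.png

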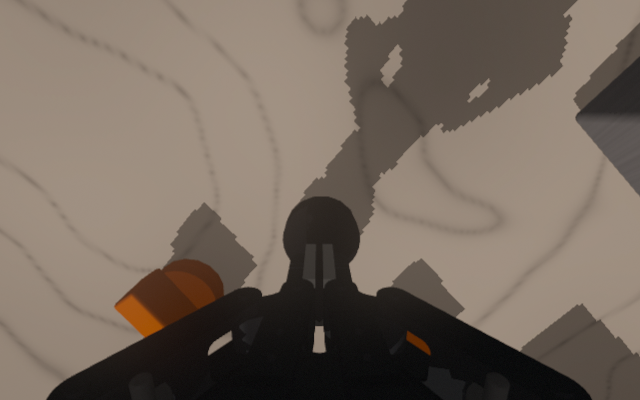

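```bash
python3 - <<'E'
from knobfit import *
s=sense(); c=capture('wrist'); np.savez('w4.npz',d=c['depth'],col=c['color'],T=wfc(c,s),k=[c['fx'],c['fy'],c['cx'],c['cy']])
X,col,D,d,T=fit('w4.npz')
print("z map rows 196..300 step 8, cols 284..360 step 6")
print(np.round(X[196:310:8,284:362:6,2]).astype(int))
cv2.imwrite("pics/w4x.png",cv2.resize(col[180:330,220:420,::-1]*2,(800,600),interpolation=cv2.INTER_CUBIC)) if False else cv2.imwrite("pics/w4x.png",cv2.resize(cv2.convertScaleAbs(col[180:330,220:420,::-1],alpha=2.5),(800,600),interpolation=cv2.INTER_CUBIC))
E
```

```text
z map rows 196..300 step 8, cols 284..360 step 6
[[  1   0   1   0   0   1   3   2  -1  -1   1  -1   1]
 [  0   0  -1  11  33  34  35  34  35  13   1   0  -1]
 [ -1   2  18  18  47  47  47  45  47  19  18   9   1]
 [  1  18  19  19  46  48  48  49  48  18  19  18   0]
 [ 18  18  18  18  46  48  48  49  49  19  19  19  18]
 [ 17  18  17  17  47  49  48  48  48  18  18  18  19]
 [ 18  18  18  17  53  53  55  52  48  17  18  18  17]
 [  1  18  17  18  62  63  63  62  63  17  18  17  17]
 [ -1  63  62  63  71  71  71  71  71  62  63  18   0]
 [  1  70  69  70  77  77  78  78  77  70  70   0   0]
 [  0  78  77  85  85  84  85  84  84  77  77  77   0]
 [ 92  94  94  93  91  85  85  91  91  94  95  92  -1]
 [ 96  97  97  96  96  89  86  97  97  98  97  97  96]
 [101 102 102 102 101  94  86 100 101 102 102 101 102]
 [106 107 106 106 107  94  85 100 107 106 106 106 106]]
```

View pics/w4x.png

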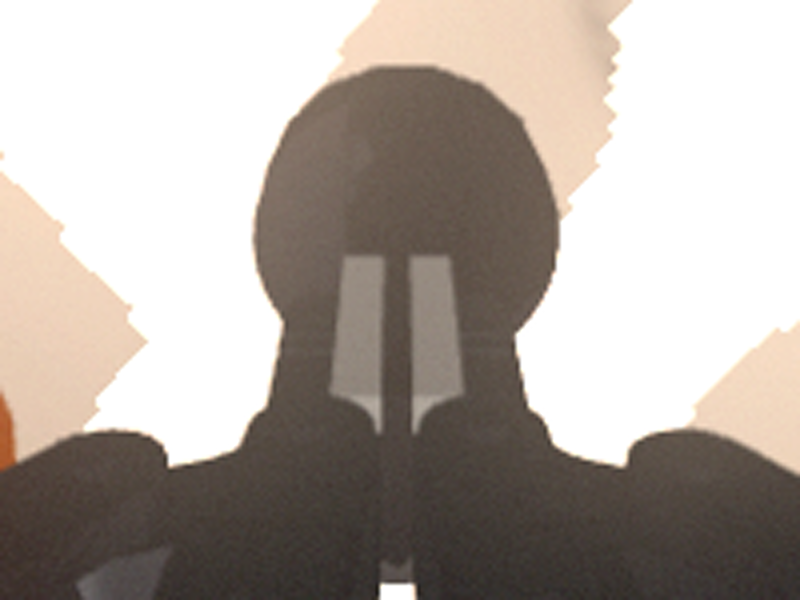

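```bash
python3 - <<'E'
from knobfit import *
for fn in ["w1.npz","w3.npz","w4.npz"]:
    f=np.load(fn); c=capture("wrist"); M=np.array(c["mount"]); X,col,D,d,T=fit(fn)
    Tt=T@np.linalg.inv(M); t=(X-Tt[:3,3])@Tt[:3,:3]
    near=(D>0)&(t[...,2]<10 if fn!="w4.npz" else t[...,2]<-31)
    print(fn,near.sum(),np.percentile(t[near][:,2],[90,99,99.9]))
    i=np.argsort(-np.where(near,t[...,2],-1e9).ravel())[:200:20]; print(t.reshape(-1,3)[i])
E
```

```text
w1.npz 44021 [-74.8 -47.5 -42.1]
[[ -2.7  41.9 -40.2]
 [  2.9  41.6 -41.5]
 [  1.   41.6 -41.9]
 [ -4.7 -44.1 -42.3]
 [  8.8  41.6 -42.7]
 [ 10.6 -45.3 -43.2]
 [  2.5  42.  -43.6]
 [  1.6 -44.  -43.9]
 [ -0.9  41.6 -44.2]
 [  4.5  41.5 -44.4]]
w3.npz 44002 [-74.7 -47.4 -42.1]
[[  6.1  42.  -40.5]
 [  1.9 -43.8 -41.5]
 [ -8.2  41.9 -42. ]
 [  2.9  41.8 -42.5]
 [  7.3  41.7 -42.9]
 [ -8.   42.  -43.2]
 [ 10.2 -43.9 -43.5]
 [ -1.  -43.8 -43.9]
 [  0.7  42.  -44.1]
 [ -6.6 -43.7 -44.4]]
w4.npz 42963 [-77.7 -42.  -33.4]
[[ 11.2   4.7 -31. ]
 [ 10.7   4.2 -32.3]
 [ 11.7  -3.8 -33.3]
 [ 11.5  -6.2 -34.2]
 [  7.5  -8.2 -34.8]
 [ 11.4  -5.7 -35.2]
 [  7.4 -12.6 -35.8]
 [  7.7   7.5 -36.2]
 [  7.8  -8.6 -36.6]
 [ 11.2  -4.7 -37. ]]
```

The reported TCP lies about 28 mm beyond the real finger tips, because the depth image shows the open tips at tool z ≈ -41 instead of -13. The jaws therefore shut just above the bar. I'll open, go 28 mm lower and grip again.

```bash
python3 -m jog '[{"tx":0,"ty":0,"tz":0,"ax":0,"ay":0,"az":0,"jaw":-0.2},{"tx":0,"ty":0,"tz":0,"ax":0,"ay":0,"az":0,"jaw":-0.2},{"tx":0,"ty":0,"tz":0,"ax":0,"ay":0,"az":0,"jaw":-0.2},{"tx":0,"ty":0,"tz":14,"ax":0,"ay":0,"az":0,"jaw":-0.2},{"tx":0,"ty":0,"tz":14,"ax":0,"ay":0,"az":0,"jaw":-0.2}]' 40 && python3 -m jog '[{"tx":0,"ty":0,"tz":0,"ax":0,"ay":0,"az":0,"jaw":0.4},{"tx":0,"ty":0,"tz":0,"ax":0,"ay":0,"az":0,"jaw":1},{"tx":0,"ty":0,"tz":0,"ax":0,"ay":0,"az":0,"jaw":1},{"tx":0,"ty":0,"tz":0,"ax":0,"ay":0,"az":0,"jaw":1}]' 40
```

```text
time_s: 6.55
eef_pos: [458.5, -252.5, -8.8]
ee_rot: [-0.0, 0.372, 0.928, 0.0]
force: [0.2, -0.5, -0.9]
grip_width: 0.599
grip_force: 0.0
time_s: 7.05
eef_pos: [458.8, -252.7, -7.5]
ee_rot: [0.0, 0.372, 0.928, -0.0]
force: [-0.3, 0.3, -1.9]
grip_width: 0.182
grip_force: 40.6
```

```bash
python3 -m jog '[{"tx":0,"ty":0,"tz":-40,"ax":0,"ay":0,"az":0,"jaw":1},{"tx":0,"ty":0,"tz":-60,"ax":0,"ay":0,"az":0,"jaw":1},{"tx":29,"ty":52.2,"tz":-20,"ax":0,"ay":0,"az":0,"jaw":1},{"tx":29,"ty":52.2,"tz":0,"ax":0,"ay":0,"az":0,"jaw":1},{"tx":29,"ty":52.2,"tz":0,"ax":0,"ay":0,"az":0,"jaw":1}]' 60 && python3 -m jog '[{"tx":29,"ty":52.2,"tz":0,"ax":0,"ay":0,"az":0,"jaw":1},{"tx":29,"ty":52.2,"tz":0,"ax":0,"ay":0,"az":0,"jaw":1},{"tx":0,"ty":0,"tz":0,"ax":0,"ay":0,"az":0.159,"jaw":1},{"tx":0,"ty":0,"tz":0,"ax":0,"ay":0,"az":0.159,"jaw":1},{"tx":0,"ty":0,"tz":0,"ax":0,"ay":0,"az":0.159,"jaw":1}]' && python3 -m jog '[{"tx":0,"ty":0,"tz":0,"ax":0,"ay":0,"az":0.159,"jaw":1},{"tx":0,"ty":0,"tz":0,"ax":0,"ay":0,"az":0.159,"jaw":1},{"tx":0,"ty":0,"tz":0,"ax":0,"ay":0,"az":0.159,"jaw":1},{"tx":0,"ty":0,"tz":0,"ax":0,"ay":0,"az":0.159,"jaw":1},{"tx":0,"ty":0,"tz":0,"ax":0,"ay":0,"az":0,"jaw":1}]' && python3 -m jog '[{"tx":0,"ty":0,"tz":0,"ax":0,"ay":0,"az":0,"jaw":1},{"tx":0,"ty":0,"tz":0,"ax":0,"ay":0,"az":0,"jaw":1}]' && python3 - <<'E'
from knobfit import *
go(533.5,36.4,100); s=sense(); c=capture('wrist'); save(c,"w5"); np.savez('w5.npz',d=c['depth'],col=c['color'],T=wfc(c,s),k=[c['fx'],c['fy'],c['cx'],c['cy']])
X,col,D,d,T=fit('w5.npz'); M=np.array(c["mount"]); Tt=T@np.linalg.inv(M); t=(X-Tt[:3,3])@Tt[:3,:3]
r=np.hypot(t[...,0],t[...,1]); 
for z in (-41,-11): 
    m=(r<35)&(np.abs(t[...,2]-z)<4)&(col.max(-1)<75); p=t[m]; print(z,len(p),np.median(p[:,2]) if len(p) else 0,p.min(0),p.max(0))
cv2.imwrite("pics/w5x.png",cv2.resize(cv2.convertScaleAbs(col[130:330,187:453,::-1],alpha=2),(800,600),interpolation=cv2.INTER_CUBIC))
E
```

```text
time_s: 7.68
eef_pos: [504.0, -78.1, 112.7]
ee_rot: [0.001, 0.372, 0.928, 0.0]
force: [0.7, -0.4, -0.9]
grip_width: 0.173
grip_force: 64.2
time_s: 8.3
eef_pos: [533.8, 36.0, 112.2]
ee_rot: [-0.0, 0.583, 0.813, -0.0]
force: [0.1, -0.3, -1.1]
grip_width: 0.174
grip_force: 64.1
time_s: 8.93
eef_pos: [533.8, 35.8, 112.3]
ee_rot: [0.0, 0.806, 0.592, 0.0]
force: [0.0, 0.0, -1.3]
grip_width: 0.173
grip_force: 64.1
time_s: 9.18
eef_pos: [533.9, 35.8, 112.3]
ee_rot: [0.0, 0.805, 0.593, 0.0]
force: [0.2, -0.1, -1.5]
grip_width: 0.175
grip_force: 64.1
pos [533.9  35.8 112.3] xaxis yaw 72.68471774424997 shift in tool [ 0.4 -0.5 12.3] rows 0.19668375536577026 t 9.175
-41 428 -41.4661716608141 [  5.4 -21.7 -45. ] [ 26.   20.2 -37. ]
-11 135 -12.16259181537091 [  4.2 -19.8 -15. ] [21.3 22.1 -7.6]
```

View pics/w5x.png

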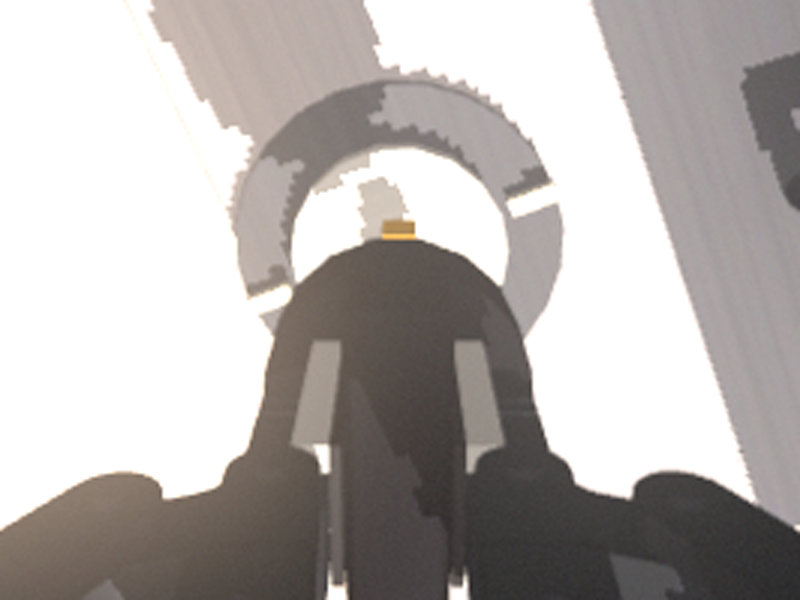

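```bash
cat > rel.py <<'E'
from knobfit import *
import sys
from scipy.optimize import least_squares
fn,colz=sys.argv[1],float(sys.argv[2])   # collar top z in world
X,col,D,d,T=fit(fn); M=np.array(capture("wrist")["mount"]); Tt=T@np.linalg.inv(M)
f=np.load(fn); fx,fy,cx,cy=f["k"]
def Pt(u,v,tz):
    dd=np.stack([(u-cx)/fx,-(v-cy)/fy,-np.ones(len(u))],-1)@M[:3,:3].T; return (M[:3,3]+dd*((tz-M[2,3])/dd[:,2])[:,None])[:,:2]
V=col.max(-1).astype(int); S=cv2.cvtColor(col,cv2.COLOR_RGB2HSV)[...,1]
# knob skirt lower edge: first dark (V<60) pixel going down each column, next pixels dark too
def knobedge(thr):
    U=[];W=[]
    for u in range(290,351):
        for v in range(180,260):
            if (V[v:v+8,u]<thr).all() : U.append(u);W.append(v-.5);break
    return np.array(U,float),np.array(W,float)
def circ(p,r): 
    g=least_squares(lambda c:np.hypot(*(p-c).T)-r,p.mean(0)-[15,0],loss="soft_l1"); return g.x,np.sqrt(np.mean(g.fun**2))
u,v=knobedge(42); print("V edge sample",V[195:225:3,300],V[195:225:3,320]); print("edge px",list(zip(u[::10],v[::10])))
print("knob axis tool xy",circ(Pt(u,v,-7.5),24))
E
python3 rel.py w5.npz 70; python3 - <<'E'
import cv2,numpy as np
a=np.load('w5.npz')['col']
print(a[150:330,320].max(-1)[::4]); print(a[195:225,300].max(-1)); print(a[205,270:370].max(-1))
E
```

```text
V edge sample [164 165 166 167 169 167 125  52  52  54] [106 106 106  89  85  49  47  48  47  47]
edge px [(np.float64(318.0), np.float64(257.5)), (np.float64(328.0), np.float64(246.5)), (np.float64(338.0), np.float64(255.5))]
knob axis tool xy (array([-24. ,  17.6]), np.float64(1.7104204737551103))
[150 115  82  88  87  90  64  83 169 166 166 129 106 103  88  49  47  48
  47  47  44  46  45  44  43  41  43  41  38  39  38  36  34  38  40  40
  40  40  37  38  36  36  35  36  36]
[164 165 164 165 166 166 166 166 166 167 166 168 169 169 169 167 166 165
 125  60  52  52  53  52  52  53  52  54  52  53]
[ 93  92  93  93  93  92  93  93  94  94  79  72  72  71  90 149 165 165
 165 165 165 165 165 165 166 166 166 166 167 166 166 166 167 168 169 169
 150 139 118 107 106 106 105 103  94  90  89  89  88  89  88  89  89  88
  89 152 167 168 169 169 170 170 171 171 171 171 171 171 171 172 172 172
 172 171 170 169 168 167 168 168 169 169 170 170 124  88  88  87  86  87
  87  87  88  87  86  87  86  87  87  87]
```

```bash
sed -i 's/knobedge(42)/knobedge(68)/' rel.py; cat >> rel.py <<'E'
# collar outer edge: top arc and sides, bright (V>125) vs dark plate
U=[];W=[]
for v in range(186,216,2):
    b=np.nonzero(V[v,275:365]>130)[0]+275
    # keep run containing collar: nearest limits with dark plate outside
    if len(b): U+= [b.min()-.5,b.max()+.5]; W+=[v,v]
p=Pt(np.array(U),np.array(W,float),Tt[2,3]-colz); k=np.ones(len(p),bool)
x,e=circ(p,27); print("collar axis tool xy",x,e,"residual",np.round(np.hypot(*(p-x).T)-27,1))
gm=(S>120)&(V>110); gm[:,:300]=0; gm[:,340:]=0; gm[:180]=0; gm[230:]=0
v,u=np.nonzero(gm); print("stem top tool",len(u)); q=Pt(u.astype(float),v.astype(float),Tt[2,3]-82.3); print(q.min(0),q.max(0))
E
python3 rel.py w5.npz 70
```

```text
V edge sample [164 165 166 167 169 167 125  52  52  54] [106 106 106  89  85  49  47  48  47  47]
edge px [(np.float64(290.0), np.float64(179.5)), (np.float64(300.0), np.float64(213.5)), (np.float64(310.0), np.float64(209.5)), (np.float64(320.0), np.float64(209.5)), (np.float64(330.0), np.float64(210.5)), (np.float64(340.0), np.float64(214.5)), (np.float64(350.0), np.float64(223.5))]
knob axis tool xy (array([-3.6, -1.1]), np.float64(5.021204324491941))
collar axis tool xy [-0.7  0.1] 3.2253652503735744 residual [-1.9  0.3 -1.  -0.1 -2.7  0.2 -2.9  0.2  0.8  9.6  0.6  9.   0.4  8.4
  0.4  6.6  0.5 -0.1  0.6 -0.6  0.2 -0.3 -0.2 -0.7  0.3 -1.   0.1 -0.4
  0.1 -0.5]
stem top tool 14
[ 8.7 -4. ] [9.4 2.9]
```

```bash
sed -i 's/range(180,260)/range(200,260)/; s/loss="soft_l1"/loss="cauchy",f_scale=0.3/' rel.py; python3 rel.py w5.npz 70 | grep axis -A1
```

```text
knob axis tool xy (array([-3.7, -0.8]), np.float64(0.2383889850167285))
collar axis tool xy [-0.3 -0.2] 3.307463102028849 residual [-2.4  0.1 -1.5 -0.2 -3.1  0.2 -3.4  0.2  0.4  9.7  0.1  9.1 -0.   8.6
 -0.1  6.7  0.   0.1  0.2 -0.4 -0.2 -0.1 -0.6 -0.5 -0.1 -0.7 -0.2 -0.1
```

```bash
python3 - <<'E'
from knobfit import *
M=np.array(capture("wrist")["mount"])
for fn in ("w4.npz","w5.npz"):
    X,col,D,d,T=fit(fn); Tt=T@np.linalg.inv(M); t=(X-Tt[:3,3])@Tt[:3,:3]
    print(fn); 
    for u in (308,314,320,326,332):
        print(u,[tuple(np.round(t[v,u,[0,2]],0).astype(int)) for v in range(196,262,4)])
E
```

```text
w4.npz
308 [(np.int64(21), np.int64(21)), (np.int64(25), np.int64(-5)), (np.int64(25), np.int64(-13)), (np.int64(25), np.int64(-19)), (np.int64(25), np.int64(-27)), (np.int64(23), np.int64(-28)), (np.int64(21), np.int64(-26)), (np.int64(18), np.int64(-26)), (np.int64(16), np.int64(-26)), (np.int64(15), np.int64(-27)), (np.int64(12), np.int64(-27)), (np.int64(10), np.int64(-27)), (np.int64(10), np.int64(-32)), (np.int64(10), np.int64(-37)), (np.int64(10), np.int64(-42)), (np.int64(10), np.int64(-46)), (np.int64(11), np.int64(-51))]
314 [(np.int64(21), np.int64(19)), (np.int64(26), np.int64(-7)), (np.int64(25), np.int64(-13)), (np.int64(26), np.int64(-22)), (np.int64(25), np.int64(-27)), (np.int64(23), np.int64(-26)), (np.int64(21), np.int64(-28)), (np.int64(19), np.int64(-28)), (np.int64(17), np.int64(-27)), (np.int64(15), np.int64(-27)), (np.int64(13), np.int64(-29)), (np.int64(10), np.int64(-27)), (np.int64(10), np.int64(-33)), (np.int64(10), np.int64(-37)), (np.int64(11), np.int64(-42)), (np.int64(11), np.int64(-47)), (np.int64(11), np.int64(-50))]
320 [(np.int64(21), np.int64(18))
[... 3496 characters left out ...]
3), np.int64(-56)), (np.int64(21), np.int64(-56)), (np.int64(20), np.int64(-57)), (np.int64(17), np.int64(-55)), (np.int64(15), np.int64(-56)), (np.int64(13), np.int64(-55))]
332 [(np.int64(14), np.int64(43)), (np.int64(11), np.int64(43)), (np.int64(9), np.int64(42)), (np.int64(6), np.int64(42)), (np.int64(20), np.int64(-12)), (np.int64(26), np.int64(-34)), (np.int64(26), np.int64(-40)), (np.int64(25), np.int64(-44)), (np.int64(25), np.int64(-49)), (np.int64(25), np.int64(-53)), (np.int64(24), np.int64(-54)), (np.int64(22), np.int64(-55)), (np.int64(21), np.int64(-55)), (np.int64(19), np.int64(-55)), (np.int64(17), np.int64(-55)), (np.int64(16), np.int64(-57)), (np.int64(13), np.int64(-55))]
```

```bash
python3 -m jog '[{"tx":0,"ty":0,"tz":0,"ax":0,"ay":0,"az":-0.17,"jaw":1},{"tx":0,"ty":0,"tz":0,"ax":0,"ay":0,"az":-0.17,"jaw":1},{"tx":0,"ty":0,"tz":0,"ax":0,"ay":0,"az":-0.17,"jaw":1},{"tx":0,"ty":0,"tz":0,"ax":0,"ay":0,"az":-0.17,"jaw":1},{"tx":0,"ty":0,"tz":0,"ax":0,"ay":0,"az":-0.17,"jaw":1}]' && python3 -m jog '[{"tx":0,"ty":0,"tz":0,"ax":0,"ay":0,"az":-0.17,"jaw":1},{"tx":0,"ty":0,"tz":0,"ax":0,"ay":0,"az":0,"jaw":1},{"tx":0,"ty":0,"tz":0,"ax":0,"ay":0,"az":0,"jaw":1},{"tx":0,"ty":0,"tz":0,"ax":0,"ay":0,"az":0,"jaw":1}]' && cat > col.py <<'E'
from knobfit import *
import sys
from scipy.optimize import least_squares
def collar(fn,M,z=70.):
    f=np.load(fn); col=f["col"]; T=f["T"]; fx,fy,cx,cy=f["k"]; Tt=T@np.linalg.inv(M)
    V=col.max(-1).astype(np.uint8)
    # project the predicted circle, search edges along its radius with max gradient
    Ti=np.linalg.inv(T); G=cv2.GaussianBlur(V,(0,0),.7).astype(np.float32)
    def px(w):
        c=w@Ti[:3,:3].T+Ti[:3,3]; return cx+fx*c[:,0]/-c[:,2], cy-fy*c[:,1]/-c[:,2]
    c0=np.array([533.6,36.]); a=np.radians(np.arange(0,360,3)); rr=np.arange(21,33,.25)
    for it in range(3):
        P=[];A=[]
        for t in a:
            w=np.c_[c0[0]+rr*np.cos(t),c0[1]+rr*np.sin(t),np.full(len(rr),z)]; u,v=px(w)
            I=cv2.remap(G,u[None].astype(np.float32),v[None].astype(np.float32),cv2.INTER_LINEAR)[0]
            g=I[:-4]-I[4:]; k=g.argmax()
            if g[k]>25 and I[max(k-3,0)]>135: P.append(w[k+2,:2])
        P=np.array(P); s=least_squares(lambda c:np.hypot(*(P-c).T)-27,c0,loss="cauchy",f_scale=.4); c0=s.x
    r=np.hypot(*(P-c0).T)-27
    return c0,len(P),np.median(np.abs(r)),Tt
if __name__=="__main__":
    s=sense(); c=capture('wrist'); M=np.array(c["mount"]); fn=sys.argv[1]; np.savez(fn,d=c['depth'],col=c['color'],T=wfc(c,s),k=[c['fx'],c['fy'],c['cx'],c['cy']])
    for n in sys.argv[1:]+["w5.npz","w1.npz"]:
        c0,k,r,Tt=collar(n,M); print(n,"collar world",c0,k,r,"TCP",Tt[:3,3],"yaw",np.degrees(np.arctan2(Tt[1,0],Tt[0,0])),"in tool",Tt[:2,:2].T@(c0-Tt[:2,3]))
E
python3 col.py w6.npz
```

```text
time_s: 10.05
eef_pos: [533.9, 35.8, 112.2]
ee_rot: [0.0, 0.488, 0.873, 0.0]
force: [1.3, -0.1, -1.4]
grip_width: 0.172
grip_force: 64.1
time_s: 10.55
eef_pos: [533.8, 35.8, 112.2]
ee_rot: [-0.0, 0.415, 0.91, -0.0]
force: [-0.3, -0.6, -0.7]
grip_width: 0.177
grip_force: 64.1
w6.npz collar world [533.9  36. ] 68 0.27835382285288013 TCP [533.8  35.8 112.2] yaw 130.9229632879217 in tool [0.1 0.2]
w5.npz collar world [533.6  36. ] 67 0.2597324544764632 TCP [533.8  34.9 112.2] yaw 72.68473059545929 in tool [ 0.9 -0.5]
w1.npz collar world [533.6  36.4] 119 0.3939847866479731 TCP [530.9  32.6 162.2] yaw 154.09364009214485 in tool [-0.8  4.6]
```

```bash
cat > skirt.py <<'E'
from knobfit import *
from scipy.optimize import least_squares
def skirt(fn,z,c0,r0=24,show=False):
    f=np.load(fn); col=f["col"]; T=f["T"]; fx,fy,cx,cy=f["k"]; V=col.max(-1).astype(np.float32); Ti=np.linalg.inv(T)
    def px(w):
        c=w@Ti[:3,:3].T+Ti[:3,3]; return cx+fx*c[:,0]/-c[:,2], cy-fy*c[:,1]/-c[:,2]
    rr=np.arange(14,34,.25); c0=np.array(c0,float); cam=T[:2,3]
    base=np.arctan2(*(cam-c0)[::-1])
    out=[]
    for it in range(3):
        P=[];A=[]
        for off in list(range(-85,-35,3))+list(range(36,86,3)):
            t=base+np.radians(off); w=np.c_[c0[0]+rr*np.cos(t),c0[1]+rr*np.sin(t),np.full(len(rr),z)]; u,v=px(w)
            I=cv2.remap(V,u[None].astype(np.float32),v[None].astype(np.float32),cv2.INTER_LINEAR)[0]
            k=np.nonzero(I>75)[0]
            k=k[k>0]
            if len(k) and I[max(k[0]-8,0):k[0]-1].max(initial=0)<72: P.append(w[k[0],:2]);A.append(off)
        P=np.array(P); s=least_squares(lambda c:np.hypot(*(P-c).T)-r0,c0,loss="cauchy",f_scale=.4); c0=s.x
    r=np.hypot(*(P-c0).T)-r0; return c0,len(P),np.round(r,1)[::3]
if __name__=="__main__":
    for fn,z,c in [("w2.npz",0,(459,-253)),("w3.npz",0,(459,-253)),("w4.npz",0,(459,-253)),("w5.npz",119.8,(533.9,35.8)),("w6.npz",119.8,(533.9,35.8))]:
        print(fn,*skirt(fn,z,c))
E
python3 skirt.py; python3 - <<'E'
from h import *
for i in range(3):
    c=capture("wrist"); print(np.array(c["mount"])[:3,3], sense()["eef_pos"])
E
```

```text
w2.npz [ 461.  -253.4] 34 [ 0.8 -0.  -0.3 -0.3 -0.   0.2 -0.  -0.  -0.3 -0.   0.2  0.5]
w3.npz [ 461.  -253.6] 34 [ 0.5 -0.  -0.  -0.3  0.2 -0.   0.8  0.   0.  -0.2  0.   0.5]
w4.npz [ 460.9 -253.7] 34 [ 0.7  0.3 -0.2 -0.2  0.   0.   0.3 -0.2  0.  -0.2  0.   0.5]
w5.npz [532.2  32.6] 34 [-9.8  0.7 -0.   0.2 -0.  -0.3 -0.3 -0.   0.   0.3  0.5 -9.7]
w6.npz [534.6  33.3] 33 [ 0.8  5.   1.   0.7 -0.  -0.3 -0.5 -0.3  0.2  0.2  0.5]
[  73.43949892   -0.98121979 -170.46407541] [533.86477986  35.81550302 112.24723131]
[  73.43981403   -0.98111681 -170.4640759 ] [533.86867505  35.79993503 112.25453955]
[  73.44005623   -0.98103758 -170.46407628] [533.82201959  35.820859   112.23069227]
```

```bash
python3 -m jog '[{"tx":0,"ty":0,"tz":0,"ax":0,"ay":0,"az":0.17,"jaw":1},{"tx":0,"ty":0,"tz":0,"ax":0,"ay":0,"az":0.17,"jaw":1},{"tx":0,"ty":0,"tz":0,"ax":0,"ay":0,"az":0.17,"jaw":1},{"tx":0,"ty":0,"tz":0,"ax":0,"ay":0,"az":0.17,"jaw":1},{"tx":0,"ty":0,"tz":0,"ax":0,"ay":0,"az":0.17,"jaw":1}]' && python3 -m jog '[{"tx":0,"ty":0,"tz":0,"ax":0,"ay":0,"az":0.17,"jaw":1},{"tx":2.8,"ty":0,"tz":13,"ax":0,"ay":0,"az":0,"jaw":1},{"tx":0,"ty":0,"tz":14,"ax":0,"ay":0,"az":0,"jaw":1},{"tx":0,"ty":0,"tz":0,"ax":0,"ay":0,"az":0,"jaw":1},{"tx":0,"ty":0,"tz":0,"ax":0,"ay":0,"az":0,"jaw":1}]' && python3 col.py w7.npz && python3 - <<'E'
from skirt import *
s=sense(); print(s["eef_pos"],s["force"])
print(skirt("w7.npz",s["eef_pos"][2]+7.5,(533.5,35)))
X,col,D,d,T=fit("w7.npz"); M=np.array(capture("wrist")["mount"]); Tt=toolT(s); t=(X-Tt[:3,3])@Tt[:3,:3]
b=(np.abs(t[...,2]+40)<9)&(np.abs(t[...,1])<5)&(t[...,0]>22)&(t[...,0]<30); print("bar front",b.sum(),np.median(t[b][:,0]))
cv2.imwrite("pics/w7x.png",cv2.resize(cv2.convertScaleAbs(col[130:330,187:453,::-1],alpha=2),(800,600),interpolation=cv2.INTER_CUBIC))
E
```

```text
time_s: 11.38
eef_pos: [533.8, 35.8, 112.2]
ee_rot: [-0.0, 0.755, 0.656, -0.0]
force: [1.2, 0.0, -1.0]
grip_width: 0.178
grip_force: 64.1
time_s: 12.0
eef_pos: [534.8, 38.4, 85.3]
ee_rot: [0.0, 0.806, 0.592, 0.0]
force: [0.8, -0.2, -1.0]
grip_width: 0.174
grip_force: 64.1
w7.npz collar world [533.3  36.4] 22 0.21695593946378544 TCP [534.8  38.4  85.3] yaw 72.63104198605473 in tool [-2.4 -0.8]
w5.npz collar world [533.6  36. ] 67 0.2597324544764632 TCP [533.9  35.8 112.3] yaw 72.68471790507577 in tool [ 0.  -0.3]
w1.npz collar world [533.6  36.4] 119 0.3939847866479731 TCP [530.   32.8 162.2] yaw 154.09366399762325 in tool [-1.7  4.8]
[534.9  38.4  85.5] [ 0.1 -0.4 -1.4]
(array([533. ,  35.3]), 33, array([-9.8,  0.7, -0.3, -0. , -0. , -0. ,  0. ,  0. ,  0. , -0.5,  0.5]))
bar front 289 25.39677616389796
```

View pics/w7x.png

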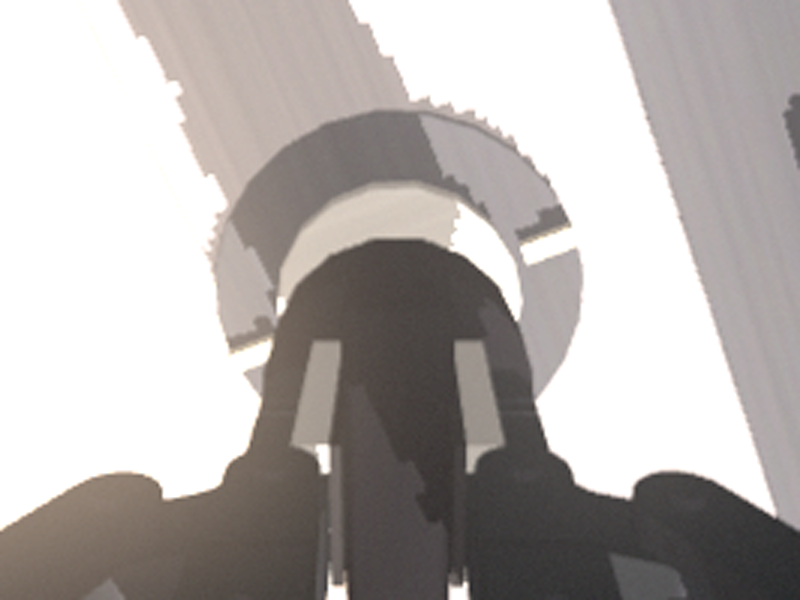

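```bash
python3 -m jog '[{"tx":0.4,"ty":0,"tz":4,"ax":0,"ay":0,"az":0,"jaw":1},{"tx":0,"ty":0,"tz":3,"ax":0,"ay":0,"az":0,"jaw":1},{"tx":0,"ty":0,"tz":1,"ax":0,"ay":0,"az":0,"jaw":1},{"tx":0,"ty":0,"tz":0,"ax":0,"ay":0,"az":0,"jaw":1}]'; python3 -m jog '[{"tx":0,"ty":0,"tz":1,"ax":0,"ay":0,"az":0,"jaw":1},{"tx":0,"ty":0,"tz":0.5,"ax":0,"ay":0,"az":0,"jaw":1},{"tx":0,"ty":0,"tz":0,"ax":0,"ay":0,"az":0,"jaw":1}]';python3 -m jog '[{"tx":0,"ty":0,"tz":0.5,"ax":0,"ay":0,"az":0,"jaw":1},{"tx":0,"ty":0,"tz":0.5,"ax":0,"ay":0,"az":0,"jaw":1},{"tx":0,"ty":0,"tz":0,"ax":0,"ay":0,"az":0,"jaw":1}]'
```

```text
time_s: 12.6
eef_pos: [534.8, 38.8, 77.2]
ee_rot: [-0.0, 0.806, 0.592, -0.0]
force: [0.5, 1.1, -1.2]
grip_width: 0.173
grip_force: 64.1
time_s: 12.98
eef_pos: [534.8, 38.9, 75.7]
ee_rot: [-0.0, 0.806, 0.592, -0.0]
force: [-0.8, -0.4, -1.0]
grip_width: 0.175
grip_force: 64.1
time_s: 13.35
eef_pos: [534.8, 38.9, 74.7]
ee_rot: [-0.0, 0.806, 0.592, -0.0]
force: [-0.0, -0.7, -1.6]
grip_width: 0.178
grip_force: 64.1
```

```bash
python3 -m jog '[{"tx":0,"ty":0,"tz":0.5,"ax":0,"ay":0,"az":0,"jaw":1},{"tx":0,"ty":0,"tz":0.5,"ax":0,"ay":0,"az":0,"jaw":1},{"tx":0,"ty":0,"tz":0,"ax":0,"ay":0,"az":0,"jaw":1}]';python3 -m jog '[{"tx":0,"ty":0,"tz":0.5,"ax":0,"ay":0,"az":0,"jaw":1},{"tx":0,"ty":0,"tz":0.5,"ax":0,"ay":0,"az":0,"jaw":1},{"tx":0,"ty":0,"tz":0,"ax":0,"ay":0,"az":0,"jaw":1}]'
```

```text
time_s: 13.72
eef_pos: [534.8, 38.9, 73.7]
ee_rot: [-0.0, 0.806, 0.592, -0.0]
force: [-1.0, 0.1, -1.4]
grip_width: 0.176
grip_force: 64.1
time_s: 14.1
eef_pos: [534.8, 38.9, 72.7]
ee_rot: [-0.0, 0.806, 0.592, 0.0]
force: [0.1, 0.1, -0.8]
grip_width: 0.175
grip_force: 64.1
```

```bash
python3 -m jog '[{"tx":0,"ty":0,"tz":0.5,"ax":0,"ay":0,"az":0,"jaw":1},{"tx":0,"ty":0,"tz":0.5,"ax":0,"ay":0,"az":0,"jaw":1},{"tx":0,"ty":0,"tz":0,"ax":0,"ay":0,"az":0,"jaw":1}]';python3 -m jog '[{"tx":0,"ty":0,"tz":0.5,"ax":0,"ay":0,"az":0,"jaw":1},{"tx":0,"ty":0,"tz":0.5,"ax":0,"ay":0,"az":0,"jaw":1},{"tx":0,"ty":0,"tz":0,"ax":0,"ay":0,"az":0,"jaw":1}]'
```

```text
time_s: 14.48
eef_pos: [534.8, 38.9, 71.7]
ee_rot: [-0.0, 0.806, 0.592, -0.0]
force: [-0.4, -0.0, -0.2]
grip_width: 0.176
grip_force: 64.1
time_s: 14.85
eef_pos: [534.8, 38.9, 70.7]
ee_rot: [-0.0, 0.806, 0.592, -0.0]
force: [0.2, 0.1, -0.5]
grip_width: 0.178
grip_force: 64.1
```

```bash
python3 -m jog '[{"tx":0,"ty":0,"tz":0.7,"ax":0,"ay":0,"az":0,"jaw":1},{"tx":0,"ty":0,"tz":0.7,"ax":0,"ay":0,"az":0,"jaw":1},{"tx":0,"ty":0,"tz":0.6,"ax":0,"ay":0,"az":0,"jaw":1},{"tx":0,"ty":0,"tz":0,"ax":0,"ay":0,"az":0,"jaw":1}]';python3 -m jog '[{"tx":0,"ty":0,"tz":0.5,"ax":0,"ay":0,"az":0,"jaw":1},{"tx":0,"ty":0,"tz":0.5,"ax":0,"ay":0,"az":0,"jaw":1},{"tx":0,"ty":0,"tz":0,"ax":0,"ay":0,"az":0,"jaw":1}]'
```

```text
time_s: 15.35
eef_pos: [534.8, 38.9, 68.7]
ee_rot: [-0.0, 0.806, 0.592, -0.0]
force: [-0.8, 0.2, -1.7]
grip_width: 0.177
grip_force: 64.1
time_s: 15.72
eef_pos: [534.8, 38.9, 67.7]
ee_rot: [-0.0, 0.806, 0.592, -0.0]
force: [-0.1, -0.1, -0.8]
grip_width: 0.177
grip_force: 64.1
```

```bash
python3 -m jog '[{"tx":0,"ty":0,"tz":0.5,"ax":0,"ay":0,"az":0,"jaw":1},{"tx":0,"ty":0,"tz":0.5,"ax":0,"ay":0,"az":0,"jaw":1},{"tx":0,"ty":0,"tz":0,"ax":0,"ay":0,"az":0,"jaw":1}]'
```

```text
time_s: 16.1
eef_pos: [534.8, 38.9, 66.7]
ee_rot: [-0.0, 0.806, 0.592, -0.0]
force: [-0.3, -0.3, -1.2]
grip_width: 0.171
grip_force: 64.1
```

```bash
python3 -m jog '[{"tx":0,"ty":0,"tz":0.4,"ax":0,"ay":0,"az":0,"jaw":1},{"tx":0,"ty":0,"tz":0.4,"ax":0,"ay":0,"az":0,"jaw":1},{"tx":0,"ty":0,"tz":0,"ax":0,"ay":0,"az":0,"jaw":1}]';python3 -m jog '[{"tx":0,"ty":0,"tz":0.3,"ax":0,"ay":0,"az":0,"jaw":1},{"tx":0,"ty":0,"tz":0.3,"ax":0,"ay":0,"az":0,"jaw":1},{"tx":0,"ty":0,"tz":0,"ax":0,"ay":0,"az":0,"jaw":1}]'
```

```text
time_s: 16.48
eef_pos: [534.9, 38.9, 66.1]
ee_rot: [0.0, 0.806, 0.592, 0.0]
force: [-0.5, -0.0, 1.2]
grip_width: 0.174
grip_force: 64.3
time_s: 16.85
eef_pos: [534.9, 38.8, 65.4]
ee_rot: [0.0, 0.806, 0.592, 0.0]
force: [-0.6, 0.6, 2.4]
grip_width: 0.175
grip_force: 64.5
```

```bash
python3 -m jog '[{"tx":0,"ty":0,"tz":0,"ax":0,"ay":0,"az":0,"jaw":1},{"tx":-0.01,"ty":0.22,"tz":0,"ax":0,"ay":0,"az":0.08,"jaw":1},{"tx":-0.01,"ty":0.22,"tz":0,"ax":0,"ay":0,"az":0.08,"jaw":1},{"tx":-0.01,"ty":0.22,"tz":0,"ax":0,"ay":0,"az":0.08,"jaw":1},{"tx":0,"ty":0,"tz":0,"ax":0,"ay":0,"az":0,"jaw":1}]'; python3 -c "
from h import *
s=sense(); print(s['force'],s['wrist_torque'])"
```

```text
time_s: 17.48
eef_pos: [535.5, 38.6, 65.4]
ee_rot: [0.0, 0.871, 0.492, 0.0]
force: [-0.1, 0.0, 2.7]
grip_width: 0.174
grip_force: 64.7
[-0.06208438  0.02118434  2.72522434] [0.04527698 0.05802258 0.03966421]
```

```bash
python3 -m jog '[{"tx":-0.01,"ty":0.22,"tz":0,"ax":0,"ay":0,"az":0.08,"jaw":1},{"tx":-0.01,"ty":0.22,"tz":0,"ax":0,"ay":0,"az":0.08,"jaw":1},{"tx":-0.01,"ty":0.22,"tz":0,"ax":0,"ay":0,"az":0.08,"jaw":1},{"tx":-0.01,"ty":0.22,"tz":0,"ax":0,"ay":0,"az":0.08,"jaw":1},{"tx":0,"ty":0,"tz":0,"ax":0,"ay":0,"az":0,"jaw":1}]'; python3 -c "
from h import *
s=sense(); print(s['force'],s['wrist_torque']); go(533.6,36.1,65)"
```

```text
time_s: 18.1
eef_pos: [536.1, 38.1, 65.4]
ee_rot: [-0.0, 0.938, 0.347, 0.0]
force: [-0.2, 0.5, 1.9]
grip_width: 0.169
grip_force: 64.7
[-0.24950403  0.51056671  1.89387237] [0.1780562  0.12979953 0.0203161 ]
pos [536.06956956  38.12095643  65.36098705] xaxis yaw 40.615258747983546 shift in tool [-3.19028217 -0.07347155  0.36062713] rows 0.05138304864554805 t 18.1
```

```bash
python3 -m jog '[{"tx":-0.01,"ty":0.22,"tz":0,"ax":0,"ay":0,"az":0.08,"jaw":1},{"tx":-0.01,"ty":0.22,"tz":0,"ax":0,"ay":0,"az":0.08,"jaw":1},{"tx":-0.01,"ty":0.22,"tz":0,"ax":0,"ay":0,"az":0.08,"jaw":1},{"tx":-0.01,"ty":0.22,"tz":0,"ax":0,"ay":0,"az":0.08,"jaw":1},{"tx":0,"ty":0,"tz":0,"ax":0,"ay":0,"az":0,"jaw":1}]'; python3 -c "
from h import *
s=sense(); print(s['force'],s['wrist_torque']); go(533.6,36.1,65)"
```

```text
time_s: 18.73
eef_pos: [536.4, 37.5, 65.3]
ee_rot: [-0.0, 0.981, 0.194, -0.0]
force: [-0.8, 1.6, 3.0]
grip_width: 0.178
grip_force: 64.7
[-0.81520288  1.59200542  2.97830406] [0.40875657 0.18962175 0.01263157]
pos [536.4152905   37.51177414  65.30531083] xaxis yaw 22.32610367286073 shift in tool [-3.14052779  0.23663037  0.30540595] rows 0.050627250267540426 t 18.725
```

```bash
python3 -m jog '[{"tx":0,"ty":0.1,"tz":0,"ax":0,"ay":0,"az":0.08,"jaw":1},{"tx":0,"ty":0.1,"tz":0,"ax":0,"ay":0,"az":0.08,"jaw":1},{"tx":0,"ty":0.1,"tz":0,"ax":0,"ay":0,"az":0.08,"jaw":1},{"tx":0,"ty":0.1,"tz":0,"ax":0,"ay":0,"az":0.07,"jaw":1},{"tx":0,"ty":0,"tz":0,"ax":0,"ay":0,"az":0,"jaw":1}]'; python3 - <<'E'
from h import *
s=sense(); print(s['force'],s['wrist_torque']); go(533.6,36.1,65)
c=capture("wrist"); np.savez("w8.npz",d=c['depth'],col=c['color'],T=wfc(c,s),k=[c['fx'],c['fy'],c['cx'],c['cy']])
from knobfit import *
X,col,D,d,T=fit("w8.npz")
m=(np.abs(X[...,2]-121)<3)&(np.hypot(X[...,0]-534,X[...,1]-36)<32); print(m.sum(), np.unique(col.max(-1)[m])[:5])
E
```

```text
time_s: 19.35
eef_pos: [536.6, 36.9, 65.3]
ee_rot: [-0.0, 0.999, 0.04, -0.0]
force: [-1.2, 1.3, 2.7]
grip_width: 0.173
grip_force: 64.7
[-1.18556848  1.31324372  2.69749034] [0.26567016 0.23511639 0.02996342]
pos [536.57941011  36.93790376  65.3093322 ] xaxis yaw 4.582586296937692 shift in tool [-3.03678694  0.59722141  0.30968599] rows 0.049766568682234696 t 19.35
4396 [25 26 27 28 29]
```

```bash
python3 -m jog '[{"tx":0,"ty":0,"tz":0,"ax":0,"ay":0,"az":0,"jaw":1},{"tx":0,"ty":0,"tz":0,"ax":0,"ay":0,"az":0,"jaw":-0.2},{"tx":0,"ty":0,"tz":0,"ax":0,"ay":0,"az":0,"jaw":-0.2},{"tx":0,"ty":0,"tz":0,"ax":0,"ay":0,"az":0,"jaw":-0.2},{"tx":0,"ty":0,"tz":0,"ax":0,"ay":0,"az":0,"jaw":-0.2}]' 20; python3 -m jog '[{"tx":0,"ty":0,"tz":-10,"ax":0,"ay":0,"az":0,"jaw":-0.2},{"tx":0,"ty":0,"tz":-25,"ax":0,"ay":0,"az":0,"jaw":-0.2},{"tx":0,"ty":0,"tz":-35,"ax":0,"ay":0,"az":0,"jaw":-0.5},{"tx":0,"ty":0,"tz":-40,"ax":0,"ay":0,"az":0,"jaw":-0.5},{"tx":0,"ty":0,"tz":0,"ax":0,"ay":0,"az":0,"jaw":-0.5}]'; python3 -m jog '[{"tx":0,"ty":0,"tz":0,"ax":0,"ay":0,"az":0,"jaw":-0.5},{"tx":0,"ty":0,"tz":0,"ax":0,"ay":0,"az":0,"jaw":-0.5}]'
python3 - <<'E'
from h import *
np.set_printoptions(precision=1,suppress=True)
s=sense(); c=capture("wrist"); np.savez("w9.npz",d=c['depth'],col=c['color'],T=wfc(c,s),k=[c['fx'],c['fy'],c['cx'],c['cy']])
from knobfit import *
from skirt import skirt
X,col,D,d,T=fit("w9.npz"); V=col.max(-1)
m=(np.abs(X[...,2]-121)<4)&(np.hypot(X[...,0]-534,X[...,1]-36)<32)&(V<75); print(m.sum(),np.median(X[m][:,2]))
q=(T[:3,3]+d*((120.9-T[2,3])/d[...,2])[...,None])[m][:,:2]; print(cv2.minAreaRect(q.astype(np.float32)),"skirt",skirt("w9.npz",73,(534,36)))
w,E=np.linalg.eigh(np.cov(q.T)); print("bar ang",np.degrees(np.arctan2(E[1,1],E[0,1]))%180)
cv2.imwrite("pics/w9x.png",cv2.resize(cv2.convertScaleAbs(col[100:300,187:453,::-1],alpha=1.6),(800,600),interpolation=cv2.INTER_CUBIC))
E
```

```text
time_s: 20.02
eef_pos: [536.6, 36.8, 65.3]
ee_rot: [0.0, 0.999, 0.038, -0.0]
force: [0.1, 0.0, 0.6]
grip_width: 0.601
grip_force: 0.0
time_s: 20.65
eef_pos: [538.1, 36.7, 178.9]
ee_rot: [0.001, 0.999, 0.038, 0.003]
force: [0.8, -0.7, 0.6]
grip_width: 0.749
grip_force: 0.0
time_s: 20.9
eef_pos: [536.2, 36.9, 174.4]
ee_rot: [-0.0, 0.999, 0.038, -0.001]
force: [0.2, 0.1, -0.3]
grip_width: 0.752
grip_force: 0.0
1356 121.436844265291
((534.6763305664062, 36.7747802734375), (55.858455657958984, 15.879117965698242), 7.209869861602783) skirt (array([532.8,  36.8]), 34, array([ 0.8,  0. ,  0. ,  0. ,  0.2, -0.3, -0.1, -0.1,  0.2, -0.1,  0.2,
        0.7]))
bar ang 7.6688751345946855
```

View pics/w9x.png

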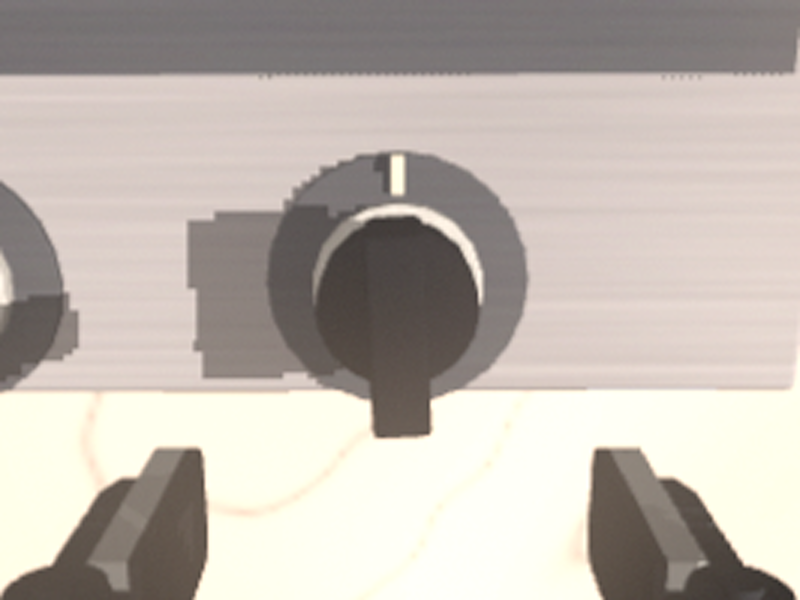

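```bash
python3 -c "
from rig import finish_job
print(finish_job())"
```

```text
the job is handed in; nothing more can be done
None
```

The black knob is on the bare stem, turned to closed and released. My last wrist image put its underside about 3.4 mm above the collar, centred within about 1 mm, with the bar about 3° off the closed marks. The job is handed in, but no verdict was returned.

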